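Zero a contour gauge and lock it

ROBOT

A 6-joint arm with a two-finger parallel gripper is mounted at the origin on a cart in front of the work surface, level with it; the furniture and walls round the work are solid. World frame = base frame: x ahead of the robot, y to its left, z up, the work surface at z = 0. Lengths are in m, angles in rad, forces in N, time in s.
With the tool pointing down it reaches from about 0.375 to 0.9 m from the base axis. Payload 3.1 kg.
Tool frame: the origin (TCP) lies at the very end of the fingers, on their centre line; the grasp point (between the pads) lies 19 mm behind it; z points along the fingers, y is the direction in which the jaws open and shut (so a half turn about z gives the same grasp; the last joint's range is limited). The gripper opens to 85 mm and grips with 20 to 120 N. Pads are 22 mm wide; open, the fingers measure 114 mm over their backs; the gripper's body (76 mm by 85 mm) begins 54 mm behind the grasp point. The pads swing forward as they close: fully open they stand 13 mm farther back than shut.
Start: joints at [1.117, 0.527, 1.433, -0, 1.181, -0.178], TCP at [0.17, 0.601, 0.231] pointing down, gripper open.
Joint ranges: [-3.08, 3.08], [-0.75, 2.2], [0.22, 2.44], [-1.43, 4.57], [0, 2.65], [-2.85, 2.85]. Speed limits (rad/s): [2.79, 2.79, 3.14, 3.14, 3.14, 3.14].

INTERFACE

Orientations are given as a unit quaternion [x, y, z, w].
In Python, from station import manip gives the robot as it stands. The module is installed in compiled form; this text tells all that it offers.
- The arm moves only by the tool send_rows, never from a script. Its argument "commands" is a list of rows, each an object with "delta_pos": the shift along the world's x, y, z in cm, a list of three; "yaw": the turn about the world's z in rad. A call has 1 to 10 rows; each row shifts and turns the pose as measured when the row begins; what a row does not reach is not made up. A row lasts 1/8 s, in which the tool goes at most 62.5 mm and 10.7 degrees, less where a joint would pass 70% of its speed; a pose out of reach is approached as far as the arm can. A call is refused whole if a number of a shift passes 6.25 or a number of a turn 0.188, either way. A call with a gripper value outside its range is refused whole. "grip" is the closure, from -1 (fully open) to 1 (shut), set as the call begins (left out, the last holds). The fingers move at their own pace and stop on an object; "force" is the grip in N (left out, the last holds). Time passes only in rows, so rows that do not move let the fingers close. It gives the time, the measured TCP pose, the force and the opening at its end, in the units of the state.
- manip.sense(): the state, without advancing time (a new reading comes with each control period).
- manip.snapshot(name): name is "scene" or "side" or "wrist"; returns the picture (420x560x3 uint8, blue, green, red); there is no depth.
- manip.get_calibration(name): a dict with "fx", "fy", "cx", "cy" (pixels), "world_to_cam" (4x4, takes a point from world to camera coordinates); the wrist camera has in their place "mount" (4x4, takes a point from camera to tool coordinates, whose origin is the TCP and whose axes are the flange's). Camera axes: x right, y down, z forward; pixel columns grow to the right and rows downward; lengths in m; the calibration is good to about 2 mm. A picture is of the moment at which its call begins: read the wrist's pose just before it. get_calibration takes no time and is no camera call.
- manip.sign_off(): hands the job in, once; it reports no verdict.
The state is a dict: "t": time; "q": joint angles; "qd": joint speeds; "tau": joint torques, N m; "tcp_pos": TCP position; "tool_rot": TCP orientation; "force": force on the tool from outside, world axes, zero at the start; "ft_torque": the same for the moment, N m; "finger_gap": opening from 0.0 (shut) to 1.0 (fully open).
Only numpy, scipy, OpenCV 4.12 (cv2) and the standard library are available. Lean on these libraries where they do the work, as an engineer would, in place of code of your own. Each camera call takes 0.05 s, during which the arm holds its last target. There are 200 camera calls.

TASK

Zero the contour gauge that lies against the stops of the plywood board: with the tips or the outside of the fingers, run gently along its row of blue teeth and push every one in until it is flush with the front face of the gauge (the long side towards the robot; they may come out at the back). Only then push the orange lock lever round until it lies right along the gauge. Do it all by touch: do not pinch or lift anything, keep the gauge seated against its stops, and leave the pen, the MDF piece and the sanding block where they are.

Things in the scene. Friction and masses are not known exactly. Their poses are not given: they have to be found in the camera images.
- board: plywood board 165x182x9 mm, fixed to the bench. Origin on the bench under the gauge's seat; x away from the robot, y left along the row of teeth, z up. It spans x -65..100, y -91..91. At each rear corner of the gauge an L of wooden stops rises to 21 mm above the bench: back stops x 20.5..38.5, |y| 49..87; end stops |y| 68.5..87, x -17.5..20.5. Front and middle of the back are open.
- gauge: contour gauge, loose, flat on the plywood inside the stops, 0.42 kg. Black body 40 deep (x), 132 long (y), 17 mm thick; origin at the centre of its underside, axes as the board's. Front face x = -20 looks at the robot; 18 slick blue teeth (friction 0.25) stand out of a slot in it, z 6..11, y -45..45. Above and below it, and on the end caps |y| 47.5..66, the face is plain and stops a finger.
- lock (a joint): orange lock lever on the left (+y) end cap, turns on an upright pin at x 0, y 57 mm of the gauge. Arm 9 mm wide, 44 mm from pin to the middle of its round end (13 mm diameter); arm spans z 19..28, end z 19..31, clear above body and stops. 0 rad = open, pointing straight back (+x); swings clockwise seen from above to 1.57 = locked, along the gauge (-y). Friction 0.025 N m only; stays where left.
- t01 (a joint): how far tooth 1 of 18, the rightmost (-y), stands out of the front face, m: 0 = flush (its stop), at most 0.03. Blue bar 4.5 wide, 5 high, 85 mm long; its middle is at y = -42.5 mm of the gauge. Pushed in towards +x against about 0.5 N of friction; stays where left
- t02 (a joint): the same for tooth 2, at y = -37.5 mm
- t03 (a joint): the same for tooth 3, at y = -32.5 mm
- t04 (a joint): the same for tooth 4, at y = -27.5 mm
- t05 (a joint): the same for tooth 5, at y = -22.5 mm
- t06 (a joint): the same for tooth 6, at y = -17.5 mm
- t07 (a joint): the same for tooth 7, at y = -12.5 mm
- t08 (a joint): the same for tooth 8, at y = -7.5 mm
- t09 (a joint): the same for tooth 9, at y = -2.5 mm
- t10 (a joint): the same for tooth 10, at y = 2.5 mm
- t11 (a joint): the same for tooth 11, at y = 7.5 mm
- t12 (a joint): the same for tooth 12, at y = 12.5 mm
- t13 (a joint): the same for tooth 13, at y = 17.5 mm
- t14 (a joint): the same for tooth 14, at y = 22.5 mm
- t15 (a joint): the same for tooth 15, at y = 27.5 mm
- t16 (a joint): the same for tooth 16, at y = 32.5 mm
- t17 (a joint): the same for tooth 17, at y = 37.5 mm
- t18 (a joint): the same for tooth 18, at y = 42.5 mm
- marker: white and red pen, 17 x 135 x 16 mm, lying loose in front of the board; to be left alone. Origin at the middle of its underside, y along it
- mdf_piece: L-shaped MDF piece with blue edges, 60 x 63 x 16 mm, lying loose to the right of the board; to be left alone. Origin at the middle of its underside
- sanding_block: brown sanding block, 60 x 99 x 23 mm, lying loose to the left of the board; to be left alone. Origin at the middle of its underside
Things that resemble listed ones, but are neither listed nor needed, are in the scene too. Of the things like the gauge, leave any that is purple; of the rest the larger one is meant.

How it is judged:
On the way:
1. all 18 teeth are flush (each less than 3 mm proud) while the lock lever is still open (below 0.5 rad) (value of joint each of t01, t02, t03, t04, t05, t06, t07, t08, t09, t10, t11, t12, t13, t14, t15, t16, t17, t18 below 0.003 m and value of joint lock below 0.5 rad), for 0.2 s.
At the end, for the whole second after the job is handed in: every tooth stands less than 3 mm out of the front face, the lock lever is past 1.4 rad (of 1.57), and the gauge is at rest flat on the board, within 8 mm and 0.08 rad of its seat (value of joint each of t01, t02, t03, t04, t05, t06, t07, t08, t09, t10, t11, t12, t13, t14, t15, t16, t17, t18 below 0.003 m and value of joint lock above 1.4 rad and horizontal distance between gauge and board below 0.008 m and z of gauge in the frame of board below 0.012 m and angle between gauge's own z axis and vertical below 0.08 rad and angle between the x axis of gauge and the x axis of board, either way round below 0.08 rad and linear speed of gauge below 0.01 m/s); the robot touches nothing.
It fails at once if the gauge is lifted or tipped (more than 10 mm or 0.2 rad) (z of gauge in the frame of board above 0.019 m or angle between gauge's own z axis and vertical above 0.2 rad).
It fails at once if the gauge is pushed or dragged more than 15 mm from its seat (horizontal distance between gauge and board above 0.015 m).
It fails at once if the gauge is pressed with more than 40 N (contact force between any of the arm, the fingers and gauge above 40 N).
It fails at once if the pen, the MDF piece or the sanding block is moved more than 15 mm (distance of any of marker, mdf_piece, sanding_block from where it was at the start of the episode above 0.015 m).
It also fails if it takes over 72 s, if anything falls off the work surface, if the arm or the gripper's body presses on something with over 40 N, if the wrist force passes 120 N, or if a joint passes its speed limit or range.

## Working session

There is one attempt and no reset: what is moved stays moved. The work goes in short steps, Python scripts to look and compute and a tool call to move; the robot and the scene stay as the last step left them, time stands still between calls to the robot, and variables do not carry over. Pictures are saved under pics/ and viewed, about 8 in all and at most 12, crops included, and the job is handed in when it is done.

Besides the shell and the picture viewer there is one more tool, called after "Request:" as name([rows], argument=value, ...), one row to a line, values as JSON. send_rows: Moves the arm, as the interface text tells. Its arguments: {"type":"object","properties":{"commands":{"type":"array","items":{"type":"object","properties":{"delta_pos":{"type":"array","items":{"type":"number"}},"yaw":{"type":"number"}}}},"grip":{"type":"number"},"force":{"type":"number"}},"required":["commands"]}

```bash
mkdir -p pics
cat > h.py <<'E'
import numpy as np, cv2
from station import manip
from scipy.spatial.transform import Rotation as R
def cam(n):
    c=manip.get_calibration(n)
    K=np.array([[c['fx'],0,c['cx']],[0,c['fy'],c['cy']],[0,0,1]])
    if 'mount' in c:
        s=manip.sense();T=np.eye(4);T[:3,:3]=R.from_quat(s['tool_rot']).as_matrix();T[:3,3]=s['tcp_pos']
        return K,np.linalg.inv(T@np.array(c['mount']))
    return K,np.array(c['world_to_cam'])
def onplane(kc,uv,z):
    K,W=kc;Ci=np.linalg.inv(W);uv=np.atleast_2d(uv).astype(float)
    d=(np.linalg.inv(K)@np.c_[uv,np.ones(len(uv))].T).T@Ci[:3,:3].T
    o=Ci[:3,3];return o+d*((z-o[2])/d[:,2])[:,None]
def proj(kc,P):
    K,W=kc;P=np.atleast_2d(P);c=P@W[:3,:3].T+W[:3,3];p=c@K.T;return p[:,:2]/p[:,2:]
E
python3 - <<'E'
from h import *
s=manip.sense();print({k:np.round(v,3).tolist() for k,v in s.items()})
a=[manip.snapshot(n) for n in("scene","side")]
for n,i in zip(("scene","side"),a): cv2.imwrite(f"pics/{n}0.png",i)
for n in("scene","side"):
    K,W=cam(n);print(n,np.linalg.inv(W)[:3,3].round(3),K[0,0])
E
```

```text
{'t': 0.0, 'q': [1.116, 0.528, 1.434, -0.0, 1.181, -0.179], 'qd': [0.002, 0.002, -0.002, -0.0, -0.001, 0.001], 'tau': [-0.001, -44.235, -17.803, -0.0, 0.008, -0.0], 'tcp_pos': [0.17, 0.601, 0.23], 'tool_rot': [0.137, 0.991, -0.001, -0.0], 'force': [-0.425, -0.059, 0.092], 'ft_torque': [0.046, 0.014, -0.002], 'finger_gap': 0.999}
scene [ 0.208 -0.267  0.697] 394.9204191630732
side [ 0.295 -0.645  0.689] 465.43440139916237
```

View pics/scene0.png

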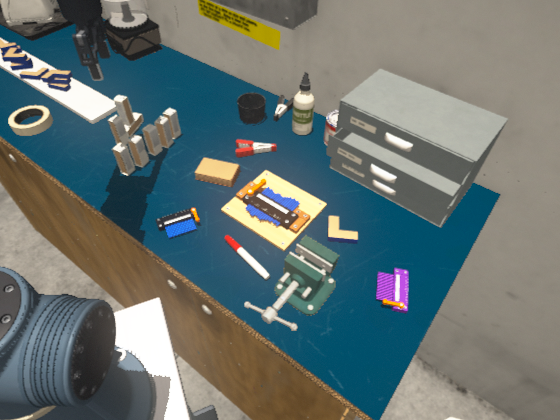

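View pics/side0.png

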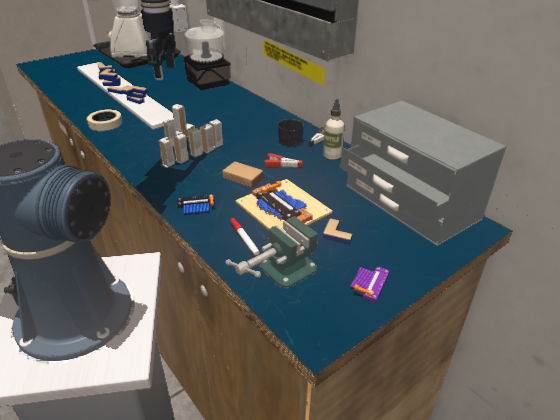

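Scene: the board with the large gauge is at about (275,208). The small gauge (180,222) and the purple one (393,288) are distractors, and a vise stands front-right at (305,275). Next I measure the board.

Run:
```python
from h import *
for n,roi in(("scene",(205,160,345,260)),("side",(220,165,350,250))):
    im=cv2.imread(f"pics/{n}0.png");kc=cam(n);x0,y0,x1,y1=roi
    c=im[y0:y1,x0:x1];h=cv2.cvtColor(c,cv2.COLOR_BGR2HSV)
    m=cv2.inRange(h,(15,60,150),(32,200,255))
    k,l,st,ce=cv2.connectedComponentsWithStats(m);i=1+np.argmax(st[1:,4]);print(n,st[i])
    pts=cv2.findNonZero((l==i).astype(np.uint8)).reshape(-1,2)+[x0,y0]
    w=onplane(kc,pts,0.009)[:,:2]
    hull=cv2.convexHull(w.astype(np.float32));r=cv2.minAreaRect(hull);print(r);print(cv2.boxPoints(r).round(3).tolist())
    o=cv2.inRange(h,(5,150,150),(17,255,255));b=cv2.inRange(h,(105,150,60),(125,255,255))
    for nm,mm,z in(("or",o,0.035),("bl",b,0.0175)):
        p=cv2.findNonZero(mm)
        if p is not None: print(nm,len(p),onplane(kc,p.reshape(-1,2)+[x0,y0],z).mean(0).round(3))
s=cv2.imread("pics/scene0.png")[165:285,200:360];s2=cv2.imread("pics/side0.png")[165:285,220:380]
cv2.imwrite("pics/crop.png",cv2.resize(np.vstack([s,s2]),None,fx=2.5,fy=2.5,interpolation=cv2.INTER_CUBIC)[:600])
```

```text
scene [  16   10  106   81 2691]
((0.4404517710208893, 0.28146660327911377), (0.17002445459365845, 0.18479710817337036), 29.508819580078125)
[[0.32100000977516174, 0.3199999928474426], [0.41200000047683716, 0.1589999943971634], [0.5600000023841858, 0.24300000071525574], [0.4690000116825104, 0.40400001406669617]]
or 313 [0.437 0.258 0.035]
bl 397 [0.44  0.28  0.018]
side [ 57  14  55  46 733]
((0.47703975439071655, 0.301228404045105), (0.08845032751560211, 0.18660379946231842), 29.08329200744629)
[[0.3930000066757202, 0.3610000014305115], [0.48399999737739563, 0.1979999989271164], [0.5609999895095825, 0.2409999966621399], [0.4699999988079071, 0.40400001406669617]]
or 178 [0.436 0.283 0.035]
bl 253 [0.438 0.282 0.018]
```

Run:
```python
from h import *
O=np.array([.425,.273]);a=np.deg2rad(29.4);ex=np.array([np.cos(a),np.sin(a)]);ey=np.array([-ex[1],ex[0]])
def bf(w): d=w[:,:2]-O; return (np.c_[d@ex,d@ey]*1000).round().tolist()
kc=cam("scene")
print("pen@.008",bf(onplane(kc,[(226,236),(267,277)],.008)))
print("mdf",bf(onplane(kc,[(328,217),(356,240)],.016)),"sand",bf(onplane(kc,[(196,170),(222,185),(239,172)],.02)))
for z in(0,.05,.1):print("vise",z,bf(onplane(kc,[(300,243),(338,262),(285,266),(330,297),(290,310),(247,315)],z)))
```

```text
pen@.008 [[-113.0, 28.0], [-137.0, -105.0]]
mdf [[64.0, -119.0], [48.0, -200.0]] sand [[-16.0, 215.0], [-14.0, 131.0], [45.0, 128.0]]
vise 0 [[-23.0, -105.0], [-13.0, -196.0], [-90.0, -115.0], [-91.0, -226.0], [-162.0, -182.0], [-220.0, -124.0]]
vise 0.05 [[-54.0, -124.0], [-45.0, -208.0], [-116.0, -133.0], [-117.0, -236.0], [-183.0, -195.0], [-237.0, -141.0]]
vise 0.1 [[-85.0, -142.0], [-76.0, -220.0], [-142.0, -151.0], [-143.0, -246.0], [-204.0, -208.0], [-254.0, -159.0]]
```

View pics/crop.png

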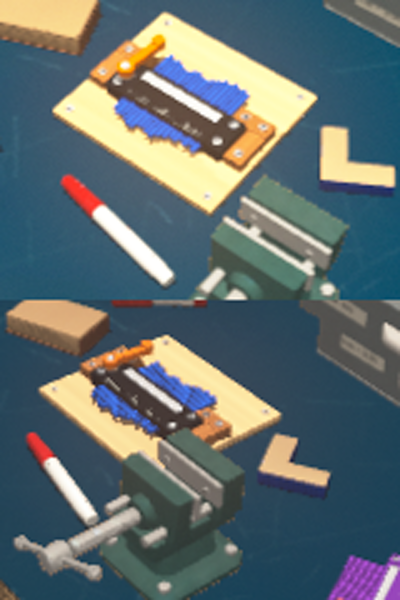

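The scene is clear: pen at board x ≤ -105 mm, vise at y < -115 mm. Moving the wrist camera over the gauge.

Request:
send_rows([
  {"delta_pos": [2.2, -3.3, 0], "yaw": 0.08},
  {"delta_pos": [2.2, -3.3, 0], "yaw": 0.08},
  {"delta_pos": [2.2, -3.3, 0], "yaw": 0.08},
  {"delta_pos": [2.2, -3.3, 0], "yaw": 0.08},
  {"delta_pos": [2.2, -3.3, 0], "yaw": 0.08},
  {"delta_pos": [2.2, -3.3, 0], "yaw": 0.08},
  {"delta_pos": [2.2, -3.3, 0], "yaw": 0.08},
  {"delta_pos": [2.2, -3.3, 0], "yaw": 0.08},
  {"delta_pos": [2.2, -3.3, 0], "yaw": 0.08},
  {"delta_pos": [2.2, -3.3, 0], "yaw": 0.08},
], grip=1, force=40)

```text
t: 1.35
tcp_pos: [0.3921, 0.2609, 0.2268]
tool_rot: [-0.275, 0.961, -0.003, -0.002]
force: [0.9, 0.8, 0.2]
finger_gap: -0.004
```

Run:
```python
from h import *
s=manip.sense();print({k:np.round(s[k],3).tolist() for k in("t","q","tcp_pos","tool_rot","force","finger_gap")})
np.save("w1.npy",cam("wrist")[1]);cv2.imwrite("pics/w1.png",manip.snapshot("wrist"))
```

```text
{'t': 1.35, 'q': [0.353, 0.33, 1.809, -0.006, 1.006, -1.772], 'tcp_pos': [0.392, 0.261, 0.227], 'tool_rot': [-0.275, 0.961, -0.003, -0.002], 'force': [0.937, 0.798, 0.196], 'finger_gap': -0.004}
```

View pics/w1.png

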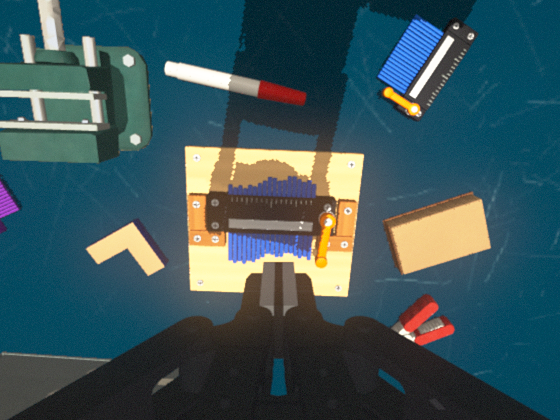

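Wrist view: board corners at about (186,147), (364,154), (349,297) and (191,297). The gauge body spans (205..338, 192..235), and the open lever runs from (327,222) to (321,262). Front teeth are around y 180–195.

Run:
```python
from h import *
im=cv2.imread("pics/w1.png");kc=(cam("wrist")[0],np.load("w1.npy"))
print("tcp px",proj(kc,manip.sense()["tcp_pos"]).round(), "cam",np.linalg.inv(kc[1])[:3,3].round(3))
h=cv2.cvtColor(im,cv2.COLOR_BGR2HSV)
m=cv2.inRange(h,(15,40,60),(32,220,255));m[:,:180]=0;m[:,372:]=0;m[:140]=0;m[300:]=0
k,l,st,ce=cv2.connectedComponentsWithStats(m);print(st[st[:,4]>200])
p=cv2.findNonZero(m).reshape(-1,2)
w=onplane(kc,p,.009)[:,:2];r=cv2.minAreaRect(w.astype(np.float32));print(r,cv2.boxPoints(r).round(3).tolist())
bx=cv2.boxPoints(r)
O0=np.array([.425,.273]);a=np.deg2rad(29.4);ex=np.array([np.cos(a),np.sin(a)])
an=[r[2],r[2]+90,r[2]-90,r[2]+180];an=min(an,key=lambda t:abs(t-29.4));a=np.deg2rad(an)
ex=np.array([np.cos(a),np.sin(a)]);ey=np.array([-ex[1],ex[0]]);O=np.array(r[0])-.0175*ex;print("O",O,an)
def bf(uv,z): d=onplane(kc,uv,z)[:,:2]-O;return np.c_[d@ex,d@ey]*1000
print("board px corners@.009",bf([(186,147),(364,154),(349,297),(191,297)],.009).round(1).tolist())
o=cv2.inRange(h,(8,170,170),(22,255,255));o[:,:300]=0;o[:200]=0;o[275:]=0;o[:,345:]=0
q=bf(cv2.findNonZero(o).reshape(-1,2),.038);print("lever",len(q),q.min(0),q.max(0))
b=cv2.inRange(h,(108,120,60),(130,255,255));b[:,:195]=0;b[:,340:]=0;b[:165]=0;b[275:]=0
q=bf(cv2.findNonZero(b).reshape(-1,2),.020)
for i in range(18):
    y=-42.5+5*i;s=q[abs(q[:,1]-y)<2]; f=s[s[:,0]<0];g=s[s[:,0]>0]
    print(i+1,round(f[:,0].min()) if len(f) else None,round(g[:,0].max()) if len(g) else None,end="; ")
print();print("body corners@.026",bf([(205,195),(338,192),(337,235),(207,230)],.026).round().tolist())
cv2.imwrite("pics/w1c.png",cv2.resize(im[140:300,180:370],None,fx=3.5,fy=3.5,interpolation=cv2.INTER_CUBIC))
```

```text
tcp px [[271. 282.]] cam [0.326 0.219 0.369]
[[     0      0    560    420 220913]
 [   185    146    179    154  13616]]
((0.44515544176101685, 0.28265881538391113), (0.1784864217042923, 0.1822906732559204), 29.5105037689209) [[0.3230000138282776, 0.3179999887943268], [0.41200000047683716, 0.1589999943971634], [0.5680000185966492, 0.24699999392032623], [0.4779999852180481, 0.4059999883174896]]
O [0.4299258  0.27403861] 29.5105037689209
board px corners@.009 [[-65.6, -88.8], [-66.2, 91.1], [98.6, 92.9], [106.9, -89.4]]
lever 549 [-24.12418246  46.51798425] [47.50515849 75.05666117]
1 None 51; 2 None 53; 3 None 52; 4 None 54; 5 None 50; 6 -29 53; 7 -32 49; 8 -26 46; 9 -27 41; 10 -37 42; 11 None 45; 12 -26 44; 13 None 40; 14 None 40; 15 None 42; 16 None 46; 17 -38 43; 18 None 46; 
body corners@.026 [[-21.0, -67.0], [-30.0, 65.0], [16.0, 69.0], [16.0, -66.0]]
```

View pics/w1c.png

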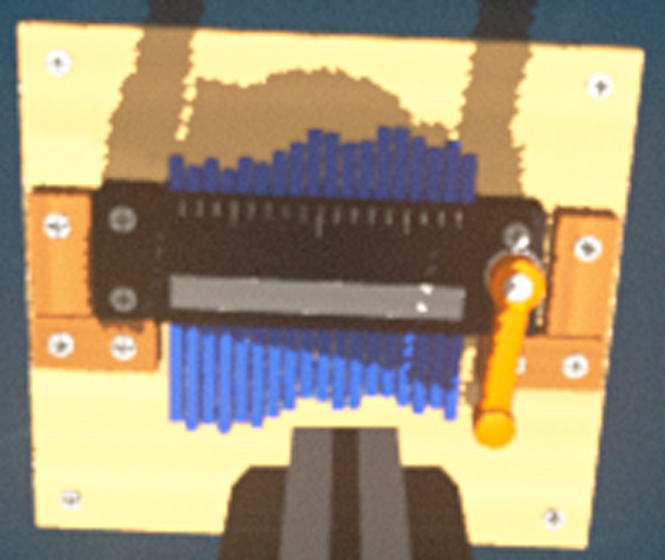

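Teeth stand about 5–20 mm proud and the lever is open. I descend in front of tooth 1, first to z≈5 cm.

Request:
send_rows([
  {"delta_pos": [0, -2.7, -4], "yaw": -0.043},
  {"delta_pos": [0, -2.6, -4]},
  {"delta_pos": [0, 0, -5]},
  {"delta_pos": [0, 0, -4]},
  {"delta_pos": [0, 0, 0]},
])

```text
validation failed for argument at $.co...
```

```bash
cat > st.py <<'E'
from h import *
O=np.array([.427,.274]);a=np.deg2rad(29.5);ex=np.array([np.cos(a),np.sin(a)]);ey=np.array([-ex[1],ex[0]])
s=manip.sense();d=np.array(s["tcp_pos"][:2])-O;M=R.from_quat(s["tool_rot"]).as_matrix();f=np.array(s["force"])
print("t",round(s["t"],2),"bf",(d@ex*1000).round(1),(d@ey*1000).round(1),"z",round(s["tcp_pos"][2]*1000,1),"tcp",np.round(s["tcp_pos"],4),"yang",np.degrees(np.arctan2(M[1,1],M[0,1])).round(1),"F",(f[:2]@ex).round(1),(f[:2]@ey).round(1),f[2].round(1))
E
python3 st.py
python3 - <<'E'
from h import *
np.save("w2.npy",cam("wrist")[1]);cv2.imwrite("pics/w2.png",manip.snapshot("wrist"))
E
```

```text
t 1.4 bf -35.8 1.6 z 226.8 tcp [0.395  0.2578 0.2268] yang 121.9 F 0.2 -1.9 0.0
```

View pics/w2.png

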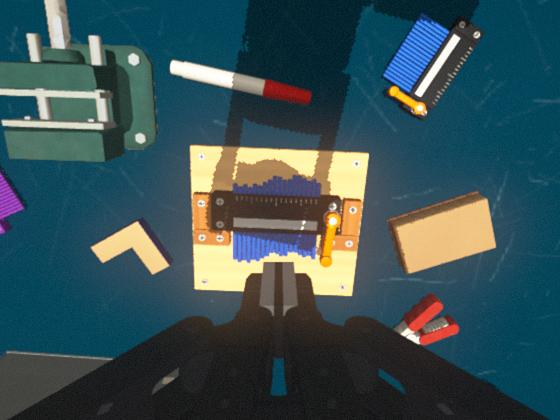

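That call was refused because every row needs a yaw, and the view is unchanged. Resending.

Request:
send_rows([
  {"delta_pos": [-0.2, -2.5, -4], "yaw": -0.042},
  {"delta_pos": [-0.1, -2.5, -4], "yaw": 0},
  {"delta_pos": [0, 0, -5], "yaw": 0},
  {"delta_pos": [0, 0, -4], "yaw": 0},
  {"delta_pos": [0, 0, 0], "yaw": 0},
  {"delta_pos": [0, 0, 0], "yaw": 0},
])

```text
t: 2.2
tcp_pos: [0.3915, 0.2111, 0.0544]
tool_rot: [-0.249, 0.969, -0.002, 0.002]
force: [0.9, 0.2, 1.1]
finger_gap: 0.004
```

```bash
python3 st.py
python3 - <<'E'
from h import *
np.save("w2.npy",cam("wrist")[1]);cv2.imwrite("pics/w2.png",manip.snapshot("wrist"))
print("tcp px",proj(cam("wrist"),manip.sense()["tcp_pos"]))
E
```

```text
t 2.2 bf -61.8 -37.3 z 54.4 tcp [0.3915 0.2111 0.0544] yang 118.8 F 0.9 -0.3 1.1
tcp px [[280.09195435 280.23898116]]
```

View pics/w2.png

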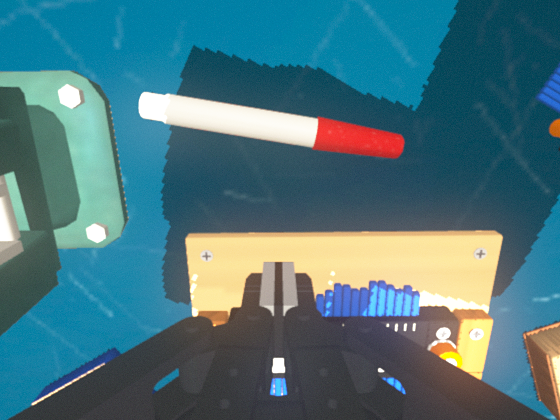

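The board front edge is clean here, from (187,235) to (500,232); the pen is at (150..400, 105..145), well in front. I use this edge to refine the frame.

Run:
```python
from h import *
kc=(cam("wrist")[0],np.load("w2.npy"))
P=onplane(kc,[(187,235),(500,232)],.009)[:,:2];d=P[1]-P[0];ey=d/np.linalg.norm(d);ex=np.array([ey[1],-ey[0]])
print(P,np.linalg.norm(d),np.degrees(np.arctan2(ex[1],ex[0])),"O",P.mean(0)+.065*ex)
```

```text
[[0.41416809 0.16318746]
 [0.32704751 0.31697268]] 0.17674809591249427 29.5319056942028 O [0.42716309 0.2721191 ]
```

Request:
send_rows([
  {"delta_pos": [0.1, -0.2, -2], "yaw": 0.012},
  {"delta_pos": [0, 0, -1.5], "yaw": 0},
  {"delta_pos": [0, 0, -0.7], "yaw": 0},
  {"delta_pos": [0, 0, 0], "yaw": 0},
])

```text
t: 2.75
tcp_pos: [0.3974, 0.2115, 0.0181]
tool_rot: [-0.256, 0.967, -0.002, 0.01]
force: [-0.7, -0.3, 0.7]
finger_gap: 0.001
```

```bash
python3 st.py
```

```text
t 2.75 bf -56.5 -39.9 z 18.1 tcp [0.3974 0.2115 0.0181] yang 119.6 F -0.7 0.1 0.7
```

Request:
send_rows([
  {"delta_pos": [0, 0, -0.5], "yaw": 0},
  {"delta_pos": [0.8, 0.5, 0], "yaw": 0},
  {"delta_pos": [0, 0, 0], "yaw": 0},
])

```text
t: 3.12
tcp_pos: [0.4074, 0.2173, 0.0145]
tool_rot: [-0.256, 0.967, -0.002, 0.012]
force: [0.3, 0.1, -0.3]
finger_gap: -0.0
```

```bash
python3 st.py
```

```text
t 3.12 bf -45.0 -39.7 z 14.5 tcp [0.4074 0.2173 0.0145] yang 119.6 F 0.3 -0.0 -0.3
```

Request:
send_rows([
  {"delta_pos": [0.35, 0.2, -0.2], "yaw": 0},
  {"delta_pos": [0.2, 0.1, 0], "yaw": 0},
  {"delta_pos": [0.2, 0.1, 0], "yaw": 0},
  {"delta_pos": [0, 0, 0], "yaw": 0},
])

```text
t: 3.62
tcp_pos: [0.4144, 0.2213, 0.0123]
tool_rot: [-0.256, 0.967, -0.002, 0.011]
force: [0.7, -0.1, -0.6]
finger_gap: -0.001
```

```bash
python3 st.py
```

```text
t 3.62 bf -36.9 -39.6 z 12.3 tcp [0.4144 0.2213 0.0123] yang 119.6 F 0.6 -0.4 -0.6
```

Request:
send_rows([
  {"delta_pos": [0.25, 0.14, 0], "yaw": 0},
  {"delta_pos": [0.2, 0.11, 0], "yaw": 0},
  {"delta_pos": [0.2, 0.11, 0], "yaw": 0},
])

```text
t: 4.0
tcp_pos: [0.4193, 0.2244, 0.0121]
tool_rot: [-0.256, 0.967, -0.003, 0.008]
force: [-1.2, -1.0, 1.6]
finger_gap: -0.0
```

```bash
python3 st.py
```

```text
t 4.0 bf -31.2 -39.4 z 12.1 tcp [0.4193 0.2244 0.0121] yang 119.6 F -1.5 -0.3 1.6
```

Request:
send_rows([
  {"delta_pos": [0.15, 0.09, 0], "yaw": 0},
  {"delta_pos": [0.15, 0.09, 0], "yaw": 0},
  {"delta_pos": [0.15, 0.09, 0], "yaw": 0},
])

```text
t: 4.38
tcp_pos: [0.4205, 0.2258, 0.0117]
tool_rot: [-0.256, 0.967, -0.003, 0.004]
force: [-2.6, -4.7, 1.8]
finger_gap: 0.003
```

```bash
python3 st.py
```

```text
t 4.38 bf -29.3 -38.7 z 11.7 tcp [0.4205 0.2258 0.0117] yang 119.7 F -4.5 -2.8 1.8
```

Request:
send_rows([
  {"delta_pos": [0.2, 0.11, 0], "yaw": 0},
  {"delta_pos": [0.2, 0.11, 0], "yaw": 0},
])

```text
t: 4.62
tcp_pos: [0.4203, 0.2262, 0.0115]
tool_rot: [-0.257, 0.967, -0.003, -0.001]
force: [-4.1, -5.9, 4.3]
finger_gap: 0.001
```

```bash
python3 st.py
```

```text
t 4.62 bf -29.4 -38.3 z 11.5 tcp [0.4203 0.2262 0.0115] yang 119.7 F -6.5 -3.1 4.3
```

Face contact is at TCP board x ≈ -29.4, steady at about 6 N, so teeth 1–2 are flush. Each stroke now retracts, steps +10 mm in y and pushes.

Request:
send_rows([
  {"delta_pos": [-1.1, -0.62, 0.1], "yaw": 0},
  {"delta_pos": [-1.1, -0.62, 0], "yaw": 0},
  {"delta_pos": [-0.45, 0.8, 0], "yaw": 0},
  {"delta_pos": [0, 0, 0], "yaw": 0},
  {"delta_pos": [0.7, 0.4, 0], "yaw": 0},
  {"delta_pos": [0.7, 0.4, 0], "yaw": 0},
  {"delta_pos": [0.3, 0.17, 0], "yaw": 0},
  {"delta_pos": [0.2, 0.11, 0], "yaw": 0},
  {"delta_pos": [0.2, 0.11, 0], "yaw": 0},
  {"delta_pos": [0.2, 0.11, 0], "yaw": 0},
])

```text
t: 5.88
tcp_pos: [0.4153, 0.2349, 0.0125]
tool_rot: [-0.257, 0.966, -0.004, -0.002]
force: [-3.2, -4.7, 2.8]
finger_gap: -0.001
```

```bash
python3 st.py
```

```text
t 5.88 bf -29.5 -28.3 z 12.5 tcp [0.4153 0.2349 0.0125] yang 119.8 F -5.1 -2.5 2.8
```

Request:
send_rows([
  {"delta_pos": [-1.1, -0.62, 0], "yaw": 0},
  {"delta_pos": [-1.1, -0.62, 0], "yaw": 0},
  {"delta_pos": [-0.45, 0.8, 0], "yaw": 0},
  {"delta_pos": [0, 0, 0], "yaw": 0},
  {"delta_pos": [0.7, 0.4, 0], "yaw": 0},
  {"delta_pos": [0.7, 0.4, 0], "yaw": 0},
  {"delta_pos": [0.3, 0.17, 0], "yaw": 0},
  {"delta_pos": [0.2, 0.11, 0], "yaw": 0},
  {"delta_pos": [0.2, 0.11, 0], "yaw": 0},
  {"delta_pos": [0.2, 0.11, 0], "yaw": 0},
])

```text
t: 7.12
tcp_pos: [0.4104, 0.2435, 0.0125]
tool_rot: [-0.257, 0.966, -0.004, -0.004]
force: [-4.5, -4.9, 3.4]
finger_gap: 0.002
```

```bash
python3 st.py
```

```text
t 7.12 bf -29.4 -18.4 z 12.5 tcp [0.4104 0.2435 0.0125] yang 119.8 F -6.3 -2.0 3.4
```

Request:
send_rows([
  {"delta_pos": [-1.1, -0.62, 0], "yaw": 0},
  {"delta_pos": [-1.1, -0.62, 0], "yaw": 0},
  {"delta_pos": [-0.45, 0.8, 0], "yaw": 0},
  {"delta_pos": [0, 0, 0], "yaw": 0},
  {"delta_pos": [0.7, 0.4, 0], "yaw": 0},
  {"delta_pos": [0.7, 0.4, 0], "yaw": 0},
  {"delta_pos": [0.3, 0.17, 0], "yaw": 0},
  {"delta_pos": [0.2, 0.11, 0], "yaw": 0},
  {"delta_pos": [0.2, 0.11, 0], "yaw": 0},
  {"delta_pos": [0.2, 0.11, 0], "yaw": 0},
])

```text
t: 8.38
tcp_pos: [0.4057, 0.2522, 0.0124]
tool_rot: [-0.257, 0.966, -0.004, -0.005]
force: [-3.7, -5.0, 3.3]
finger_gap: -0.002
```

```bash
python3 st.py
```

```text
t 8.38 bf -29.3 -8.5 z 12.4 tcp [0.4057 0.2522 0.0124] yang 119.8 F -5.7 -2.5 3.3
```

Request:
send_rows([
  {"delta_pos": [-1.1, -0.62, 0], "yaw": 0},
  {"delta_pos": [-1.1, -0.62, 0], "yaw": 0},
  {"delta_pos": [-0.45, 0.8, 0], "yaw": 0},
  {"delta_pos": [0, 0, 0], "yaw": 0},
  {"delta_pos": [0.7, 0.4, 0], "yaw": 0},
  {"delta_pos": [0.7, 0.4, 0], "yaw": 0},
  {"delta_pos": [0.3, 0.17, 0], "yaw": 0},
  {"delta_pos": [0.2, 0.11, 0], "yaw": 0},
  {"delta_pos": [0.2, 0.11, 0], "yaw": 0},
  {"delta_pos": [0.2, 0.11, 0], "yaw": 0},
])

```text
t: 9.62
tcp_pos: [0.4008, 0.2607, 0.0124]
tool_rot: [-0.257, 0.966, -0.005, -0.007]
force: [-4.2, -4.9, 4.2]
finger_gap: 0.001
```

```bash
python3 st.py
```

```text
t 9.62 bf -29.4 1.3 z 12.4 tcp [0.4008 0.2607 0.0124] yang 119.8 F -6.1 -2.2 4.2
```

Request:
send_rows([
  {"delta_pos": [-1.1, -0.62, 0], "yaw": 0},
  {"delta_pos": [-1.1, -0.62, 0], "yaw": 0},
  {"delta_pos": [-0.45, 0.8, 0], "yaw": 0},
  {"delta_pos": [0, 0, 0], "yaw": 0},
  {"delta_pos": [0.7, 0.4, 0], "yaw": 0},
  {"delta_pos": [0.7, 0.4, 0], "yaw": 0},
  {"delta_pos": [0.3, 0.17, 0], "yaw": 0},
  {"delta_pos": [0.2, 0.11, 0], "yaw": 0},
  {"delta_pos": [0.2, 0.11, 0], "yaw": 0},
  {"delta_pos": [0.2, 0.11, 0], "yaw": 0},
])

```text
t: 10.88
tcp_pos: [0.3959, 0.2692, 0.0124]
tool_rot: [-0.257, 0.966, -0.005, -0.008]
force: [-3.9, -3.8, 3.9]
finger_gap: 0.001
```

```bash
python3 st.py
```

```text
t 10.88 bf -29.4 11.2 z 12.4 tcp [0.3959 0.2692 0.0124] yang 119.8 F -5.2 -1.4 3.9
```

Request:
send_rows([
  {"delta_pos": [-1.1, -0.62, 0], "yaw": 0},
  {"delta_pos": [-1.1, -0.62, 0], "yaw": 0},
  {"delta_pos": [-0.45, 0.8, 0], "yaw": 0},
  {"delta_pos": [0, 0, 0], "yaw": 0},
  {"delta_pos": [0.7, 0.4, 0], "yaw": 0},
  {"delta_pos": [0.7, 0.4, 0], "yaw": 0},
  {"delta_pos": [0.3, 0.17, 0], "yaw": 0},
  {"delta_pos": [0.2, 0.11, 0], "yaw": 0},
  {"delta_pos": [0.2, 0.11, 0], "yaw": 0},
  {"delta_pos": [0.2, 0.11, 0], "yaw": 0},
])

```text
t: 12.12
tcp_pos: [0.3911, 0.2778, 0.0124]
tool_rot: [-0.257, 0.966, -0.006, -0.01]
force: [-4.7, -4.5, 3.7]
finger_gap: 0.004
```

```bash
python3 st.py
```

```text
t 12.12 bf -29.4 21.0 z 12.4 tcp [0.3911 0.2778 0.0124] yang 119.8 F -6.3 -1.6 3.7
```

Request:
send_rows([
  {"delta_pos": [-1.1, -0.62, 0], "yaw": 0},
  {"delta_pos": [-1.1, -0.62, 0], "yaw": 0},
  {"delta_pos": [-0.42, 0.74, 0], "yaw": 0},
  {"delta_pos": [0, 0, 0], "yaw": 0},
  {"delta_pos": [0.7, 0.4, 0], "yaw": 0},
  {"delta_pos": [0.7, 0.4, 0], "yaw": 0},
  {"delta_pos": [0.3, 0.17, 0], "yaw": 0},
  {"delta_pos": [0.2, 0.11, 0], "yaw": 0},
  {"delta_pos": [0.2, 0.11, 0], "yaw": 0},
  {"delta_pos": [0.2, 0.11, 0], "yaw": 0},
])

```text
t: 13.38
tcp_pos: [0.3865, 0.2857, 0.0124]
tool_rot: [-0.258, 0.966, -0.006, -0.011]
force: [-3.2, -3.9, 3.2]
finger_gap: -0.005
```

```bash
python3 st.py
```

```text
t 13.38 bf -29.5 30.1 z 12.4 tcp [0.3865 0.2857 0.0124] yang 119.9 F -4.7 -1.8 3.2
```

Last stroke at y≈40, then retract and lift straight up to look.

Request:
send_rows([
  {"delta_pos": [-1.1, -0.62, 0], "yaw": 0},
  {"delta_pos": [-1.1, -0.62, 0], "yaw": 0},
  {"delta_pos": [-0.45, 0.8, 0], "yaw": 0},
  {"delta_pos": [0, 0, 0], "yaw": 0},
  {"delta_pos": [0.7, 0.4, 0], "yaw": 0},
  {"delta_pos": [0.7, 0.4, 0], "yaw": 0},
  {"delta_pos": [0.3, 0.17, 0], "yaw": 0},
  {"delta_pos": [0.2, 0.11, 0], "yaw": 0},
  {"delta_pos": [0.2, 0.11, 0], "yaw": 0},
  {"delta_pos": [0.2, 0.11, 0], "yaw": 0},
])

```text
t: 14.62
tcp_pos: [0.3817, 0.2942, 0.0125]
tool_rot: [-0.258, 0.966, -0.007, -0.013]
force: [-3.5, -2.8, 3.3]
finger_gap: 0.002
```

```bash
python3 st.py
```

```text
t 14.62 bf -29.5 39.9 z 12.5 tcp [0.3817 0.2942 0.0125] yang 119.9 F -4.4 -0.7 3.3
```

Request:
send_rows([
  {"delta_pos": [-1.0, -0.55, 0], "yaw": 0},
  {"delta_pos": [-1.0, -0.55, 1], "yaw": 0},
  {"delta_pos": [0, 0, 4], "yaw": 0},
  {"delta_pos": [0, 0, 4], "yaw": 0},
  {"delta_pos": [0, 0, 4], "yaw": 0},
  {"delta_pos": [1, -3, 0], "yaw": 0},
  {"delta_pos": [0, 0, 0], "yaw": 0},
  {"delta_pos": [0, 0, 0], "yaw": 0},
])

```text
t: 15.62
tcp_pos: [0.3728, 0.2533, 0.1496]
tool_rot: [-0.257, 0.966, -0.005, -0.005]
force: [-0.4, -0.5, -0.5]
finger_gap: -0.001
```

```bash
python3 st.py
python3 - <<'E'
from h import *
np.save("w3.npy",cam("wrist")[1]);im=manip.snapshot("wrist");cv2.imwrite("pics/w3.png",im)
cv2.imwrite("pics/w3c.png",cv2.resize(im[140:330,130:430],None,fx=2.6,fy=2.6,interpolation=cv2.INTER_CUBIC))
E
```

```text
t 15.62 bf -57.4 8.7 z 149.6 tcp [0.3728 0.2533 0.1496] yang 119.8 F -0.6 -0.3 -0.5
```

View pics/w3c.png

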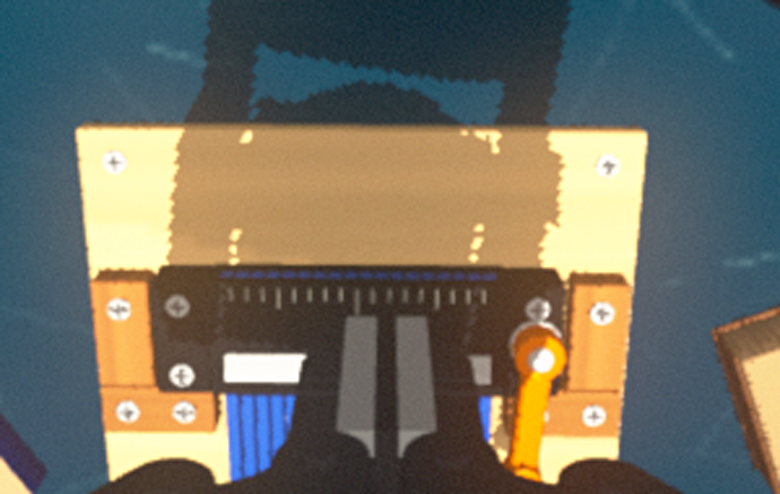

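Every tooth is flush: the blue ends form an even line at the front face (220..495, 273 in the crop). The gauge is seated against both stops and the lever is still open. Moving behind and outside of the lever end.

Request:
send_rows([
  {"delta_pos": [1.2, 2.9, 0], "yaw": 0},
  {"delta_pos": [1.2, 2.9, 0], "yaw": 0},
  {"delta_pos": [1.2, 2.9, 0], "yaw": 0},
  {"delta_pos": [1.0, 2.8, 0], "yaw": 0},
  {"delta_pos": [0, 0, -3], "yaw": 0},
  {"delta_pos": [0, 0, -3], "yaw": 0},
  {"delta_pos": [0, 0, 0], "yaw": 0},
])

```text
t: 16.55
tcp_pos: [0.4153, 0.3762, 0.0841]
tool_rot: [-0.26, 0.966, -0.005, -0.007]
force: [-0.2, 0.1, 0.3]
finger_gap: -0.001
```

```bash
python3 st.py
python3 - <<'E'
from h import *
cv2.imwrite("pics/w4.png",manip.snapshot("wrist"))
E
```

```text
t 16.55 bf 40.2 94.7 z 84.1 tcp [0.4153 0.3762 0.0841] yang 120.1 F -0.2 0.2 0.3
```

View pics/w4.png

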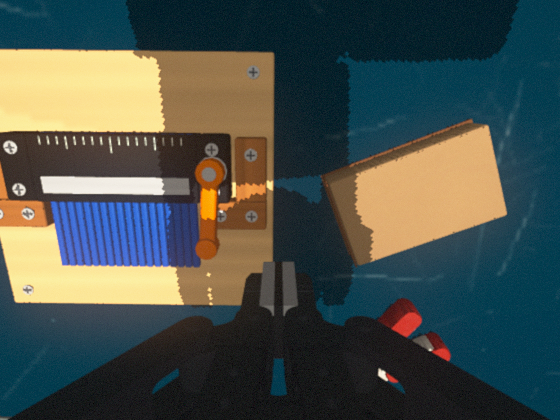

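The wrist view shows the lever open from (208,172) to (205,250), with the fingers clear of it at (278,270) and the sanding block further right. Descending to z≈32 mm.

Request:
send_rows([
  {"delta_pos": [0, 0, -2.2], "yaw": 0},
  {"delta_pos": [0, 0, -1.8], "yaw": 0},
  {"delta_pos": [0, 0, -0.8], "yaw": 0},
  {"delta_pos": [0, 0, 0], "yaw": 0},
  {"delta_pos": [0, 0, 0], "yaw": 0},
])

```text
t: 17.23
tcp_pos: [0.4184, 0.3788, 0.0396]
tool_rot: [-0.26, 0.966, -0.004, -0.003]
force: [0.1, 0.1, -0.1]
finger_gap: 0.001
```

```bash
python3 st.py
```

```text
t 17.23 bf 44.1 95.4 z 39.6 tcp [0.4184 0.3788 0.0396] yang 120.2 F 0.2 -0.0 -0.1
```

Request:
send_rows([
  {"delta_pos": [-0.2, -0.1, -0.7], "yaw": 0},
  {"delta_pos": [0.3, -0.8, 0], "yaw": 0},
  {"delta_pos": [0.35, -0.7, 0], "yaw": 0},
  {"delta_pos": [0.2, -0.35, 0], "yaw": 0},
  {"delta_pos": [0, 0, 0], "yaw": 0},
])

```text
t: 17.85
tcp_pos: [0.4263, 0.3579, 0.0334]
tool_rot: [-0.26, 0.966, -0.003, -0.002]
force: [-0.9, -0.1, -0.8]
finger_gap: 0.004
```

```bash
python3 st.py
```

```text
t 17.85 bf 40.7 73.3 z 33.4 tcp [0.4263 0.3579 0.0334] yang 120.1 F -0.9 0.4 -0.8
```

Request:
send_rows([
  {"delta_pos": [0.45, -0.5, -0.1], "yaw": 0},
  {"delta_pos": [0.45, -0.5, 0], "yaw": 0},
  {"delta_pos": [0.5, -0.6, 0], "yaw": 0},
  {"delta_pos": [0.3, -0.9, 0], "yaw": 0},
  {"delta_pos": [0.1, -0.8, 0], "yaw": 0},
  {"delta_pos": [0, 0, 0], "yaw": 0},
])

```text
t: 18.6
tcp_pos: [0.4449, 0.3225, 0.0322]
tool_rot: [-0.26, 0.966, -0.003, -0.002]
force: [-0.5, -0.3, 0.0]
finger_gap: 0.003
```

```bash
python3 st.py
python3 - <<'E'
from h import *
im=manip.snapshot("wrist");cv2.imwrite("pics/w5.png",im)
E
```

```text
t 18.6 bf 39.4 33.4 z 32.2 tcp [0.4449 0.3225 0.0322] yang 120.1 F -0.6 -0.0 0.0
```

View pics/w5.png

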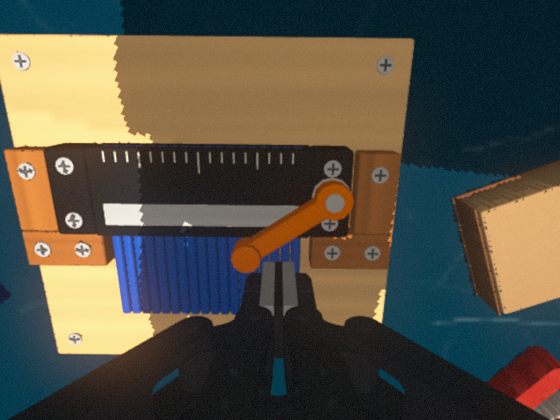

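The lever is at roughly 1.05 rad, with its end at (246,257) ahead of the fingers, and the gauge is seated. Continuing the arc.

Request:
send_rows([
  {"delta_pos": [-0.12, -0.7, 0], "yaw": 0},
  {"delta_pos": [-0.12, -0.7, 0], "yaw": 0},
  {"delta_pos": [-0.25, -0.33, 0], "yaw": 0},
  {"delta_pos": [-0.25, -0.33, 0], "yaw": 0},
  {"delta_pos": [-0.2, -0.2, 0], "yaw": 0},
  {"delta_pos": [0, 0, 0], "yaw": 0},
])

```text
t: 19.4
tcp_pos: [0.4353, 0.2992, 0.0326]
tool_rot: [-0.26, 0.966, -0.003, -0.001]
force: [0.3, 1.1, -0.2]
finger_gap: 0.001
```

```bash
python3 st.py
```

```text
t 19.4 bf 19.6 17.8 z 32.6 tcp [0.4353 0.2992 0.0326] yang 120.1 F 0.8 0.8 -0.2
```

Request:
send_rows([
  {"delta_pos": [-0.12, -0.07, 0], "yaw": 0},
  {"delta_pos": [-0.08, -0.05, 0], "yaw": 0},
  {"delta_pos": [0, 0, 0], "yaw": 0},
])

```text
t: 19.77
tcp_pos: [0.4347, 0.2986, 0.0327]
tool_rot: [-0.26, 0.966, -0.003, 0.0]
force: [0.3, 0.7, -0.3]
finger_gap: 0.003
```

```bash
python3 st.py
```

```text
t 19.77 bf 18.8 17.6 z 32.7 tcp [0.4347 0.2986 0.0327] yang 120.2 F 0.6 0.4 -0.3
```

Request:
send_rows([
  {"delta_pos": [0.5, 0.3, 0], "yaw": 0},
  {"delta_pos": [0.5, 0.3, 0.5], "yaw": 0},
  {"delta_pos": [0, 0, 4], "yaw": 0},
  {"delta_pos": [0, 0, 5], "yaw": 0},
  {"delta_pos": [-2, -1, 5], "yaw": 0},
  {"delta_pos": [-4, -2.5, 1], "yaw": 0},
  {"delta_pos": [-3, -2, 0], "yaw": 0},
  {"delta_pos": [0, 0, 0], "yaw": 0},
  {"delta_pos": [0, 0, 0], "yaw": 0},
])

```text
t: 20.9
tcp_pos: [0.3544, 0.2491, 0.1946]
tool_rot: [-0.26, 0.965, -0.003, 0.001]
force: [0.2, 0.9, -0.1]
finger_gap: 0.002
```

```bash
python3 st.py
python3 - <<'E'
from h import *
np.save("w6.npy",cam("wrist")[1]);im=manip.snapshot("wrist");cv2.imwrite("pics/w6.png",im)
E
```

```text
t 20.9 bf -75.4 14.1 z 194.6 tcp [0.3544 0.2491 0.1946] yang 120.2 F 0.6 0.7 -0.1
```

View pics/w6.png

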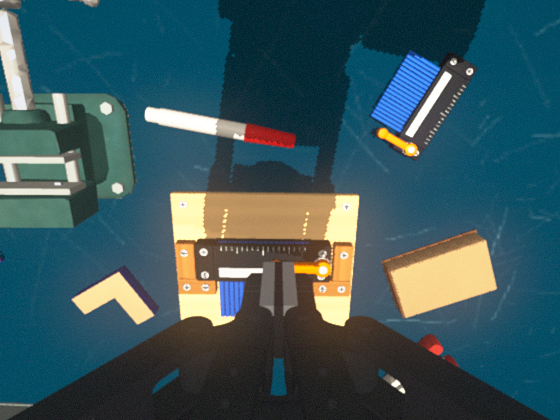

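The gauge looks seated and the lever lies along it at (275..330, 270), partly hidden by the fingers. I'll move aside and measure its angle.

Request:
send_rows([
  {"delta_pos": [-1.5, 3.5, 0], "yaw": 0},
  {"delta_pos": [-1.5, 3.5, 1], "yaw": 0},
  {"delta_pos": [-1, 2, 1], "yaw": 0},
  {"delta_pos": [0, 0, 0], "yaw": 0},
  {"delta_pos": [0, 0, 0], "yaw": 0},
])

```text
t: 21.58
tcp_pos: [0.3186, 0.3442, 0.2135]
tool_rot: [-0.26, 0.966, -0.003, 0.002]
force: [-0.2, -0.5, 0.4]
finger_gap: -0.002
```

```bash
python3 st.py
python3 - <<'E'
from h import *
O=np.array([.427,.273]);a=np.deg2rad(29.5);ex=np.array([np.cos(a),np.sin(a)]);ey=np.array([-ex[1],ex[0]])
tiles=[]
for n in("wrist","scene","side"):
    kc=cam(n);im=manip.snapshot(n);cv2.imwrite(f"pics/end_{n}.png",im)
    h=cv2.cvtColor(im,cv2.COLOR_BGR2HSV);m=cv2.inRange(h,(6,170,120),(22,255,255))
    p=cv2.findNonZero(m).reshape(-1,2);d=onplane(kc,p,.037)[:,:2]-O;q=np.c_[d@ex,d@ey]*1000
    q=q[(abs(q[:,0])<14)&(q[:,1]>-5)&(q[:,1]<67)]
    vx,vy,x0,y0=cv2.fitLine(q.astype(np.float32),cv2.DIST_L1,0,.01,.01).ravel()
    print(n,len(q),q.min(0).round(),q.max(0).round(),"lever tilt from -y (rad)",round(np.arctan(vx/vy),3))
    c=proj(kc,[*O,.02])[0].astype(int);w=60 if n!="wrist" else 100
    t=im[max(0,c[1]-w):c[1]+w,max(0,c[0]-w):c[0]+w];tiles.append(cv2.resize(t,(390,390) if n!="x" else None))
cv2.imwrite("pics/end.png",np.hstack(tiles[:2]))
E
```

```text
t 21.57 bf -59.8 114.5 z 213.5 tcp [0.3186 0.3442 0.2135] yang 120.1 F -0.4 -0.3 0.4
wrist 610 [-9.  6.] [ 8. 64.] lever tilt from -y (rad) -0.047
scene 136 [-11.   3.] [14. 66.] lever tilt from -y (rad) 0.111
side 80 [-10.   1.] [ 9. 64.] lever tilt from -y (rad) -0.001
```

View pics/end.png

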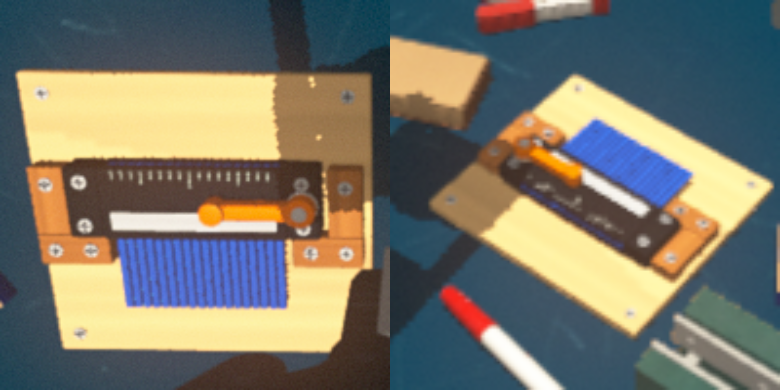

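The lever lies along the gauge. The wrist and side tilts are under 0.05 rad. The scene fit of 0.11 uses few pixels mixed with the stop's colour. The gauge is seated and the teeth are even, so I hand in.

```bash
python3 -c "
from station import manip
print(manip.sign_off())"
```

```text
the job is handed in; nothing more can be done
None
```

The contour gauge is zeroed and locked, and I handed the job in after about 22 s on the robot's clock. `sign_off` gives no verdict, so this rests on my own checks.

**Teeth:** I pushed them in with the shut fingertips, in nine straight strokes. Each stroke stopped on the front face at the same depth (±0.1 mm), with about 4–7 N on the fingers. The wrist view taken before I touched the lever showed the row of teeth even along the front face, with the lever still open.

**Lever:** I then swept it round by its end, with readings of about 1 N or less.
- **Finger position:** where the fingers stopped puts the lever at about 1.5 rad; 1.4 is needed.
- **Images:** the last wrist and side views put it within 0.05 rad of the gauge's long axis. The scene view disagreed, reading 0.11 rad off, but it had few pixels and some were probably the similarly coloured stop. Even that reading would still be past 1.4 rad.

**Everything else:** The last pictures show the gauge seated against its stops. The pen, MDF piece and sanding block look where they were, though I checked that only by eye. The arm is clear of everything.

One move call was refused because its rows lacked a yaw value; I sent it again and nothing else was affected.

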